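Set the sample selector to the blue-capped vial and start it

ROBOT

A 6-joint arm with a two-finger parallel gripper is mounted at the origin on the work surface. World frame = base frame: x ahead of the robot, y to its left, z up, the work surface at z = 0. Lengths are in m, angles in degrees, forces in N, time in s.
With the tool pointing down it reaches from about 0.4 to 0.925 m from the base axis. Payload 3.4 kg.
Tool frame: the origin (TCP) lies on the mounting face of the last link; the fingertips stand 173 mm ahead of it and the grasp point (between the pads) lies 155 mm ahead of it (robot.nose_length is the distance from the TCP to the fingertips, in m); z points along the fingers, y is the line along which they close (so a half turn about z gives the same grasp; the last joint's range is limited). The gripper opens to 85 mm and grips with 20 to 120 N. Pads are 22 mm wide; open, the fingers measure 114 mm over their backs; the gripper's body (76 mm by 85 mm) begins 54 mm behind the grasp point. The pads swing forward as they close: fully open they stand 13 mm farther back than shut.
Start: joints at [60.132, 17.578, 86.31, -0, 76.112, -4.211], TCP at [0.249, 0.518, 0.405] pointing down, gripper open.
Joint ranges: [-179.03, 179.03], [-60, 130.46], [8.19, 133.38], [-81.62, 261.62], [5.75, 156.47], [-153.77, 153.77]. Speed limits (degrees/s): [147.25, 147.25, 180, 180, 180, 180].

INTERFACE

Orientations are given as a 3x3 rotation matrix whose columns are the frame's x, y, z axes.
In Python, from station import robot gives the robot as it stands.
- The arm moves only by the tool jog_arm, never from a script. Its argument "plan" is a list of rows, each a list of 3 entries, a list of its own where there are three numbers: the shift along the tool's x, y, z in cm, then the turn, a rotation vector about the tool's x, y, z in rad, then the gripper's target within -1 to 1 (shut at 1, half-way at 0, fully open at -1). In form: [[[x, y, z], [ax, ay, az], grip], ...]. A call has 1 to 12 rows; each row is the pose to reach, as a shift and turn from the pose commanded when the call began, along the tool's axes at that moment; what a row does not reach only later rows make up. A row lasts 1/8 s, in which the tool goes at most 62.5 mm and 10.7 degrees, less where a joint would pass 70% of its speed; a pose out of reach is approached as far as the arm can. A call with a gripper value outside its range is refused whole. The fingers move at their own pace and stop on an object; "force" is the grip in N (left out, the last holds). Time passes only in rows, so rows that repeat a pose let the fingers close. It gives the time, the measured TCP pose, the force, the opening and the grip force at its end, in the units of the state.
- robot.sense(): the state, without advancing time (a new reading comes with each control period).
- robot.get_image(name): name is "scene" or "top" or "wrist"; returns the picture (400x640x3 uint8, blue, green, red); there is no depth.
- robot.get_calibration(name): a dict with "fx", "fy", "cx", "cy" (pixels), "k1" (the pictures are not rectified: a ray, as slopes to the right and down, at radius r is drawn at 1 + k1 r^2 times it, then the intrinsics apply), "xyz" and "rotation" of the camera in the world; the wrist camera has in their place "T_tool_cam" (4x4, takes a point from camera to tool coordinates, whose origin is the TCP and whose axes are the flange's). Camera axes: x right, y down, z forward; pixel columns grow to the right and rows downward; lengths in m; the calibration is good to about 2 mm. A picture is of the moment at which its call begins: read the wrist's pose just before it. get_calibration takes no time and is no camera call.
- robot.job_done(): hands the job in; it is judged then, once.
Trained networks look in the newest picture that a camera, given by its name, has taken for a name from the list of things; names that differ only in an ending like _2 or _b are one class to them, and where a whole thing is asked for, a point or a joint stands for the part that bears it (a point fixed in the world has none). Each returns a list of dicts, best first, with "score" (0 to 1); they miss things now and then, are a little off and sometimes report something else, mostly with a low value. They report only what shows in the picture. A call takes as long as a camera call.
- robot.cut_out(thing, camera): "region" (400x640 bool, what is visible of it) and "point" ([column, row] in pixels, amid what is visible of it).
The state is a dict: "t": time; "joints": joint angles; "qvel": joint speeds; "effort": joint torques, N m; "ee_pos": TCP position; "ee_rot": TCP orientation; "ft_force": force on the tool from outside, world axes, zero at the start; "ft_torque": the same for the moment, N m; "grip_width": finger opening in m; "finger_force": force on a finger pad.
Only numpy, scipy, OpenCV 4.12 (cv2) and the standard library are available. Lean on these libraries where they do the work, as an engineer would, in place of code of your own. Each camera call takes 0.05 s, during which the arm holds its last target. There are 200 camera calls.

TASK

On the white sample selector, gently push the black tab with the fingertips to turn the disc until its pointer points squarely at the middle of the blue-capped vial; only then press the green button down fully with the fingertips, let it spring back, and move clear. Grip and lift nothing, and leave the vials standing in their nests and everything else on the bench where it is.

Things in the scene. Friction and masses are not known exactly. Their poses are not given: they have to be found in the camera images.
- selector: Sample selector: low white box fixed to the bench, deck 40 mm high. Origin on the bench under the rotor axis; x points to its far edge (brass fittings), z up. It spans x -130 to +120, y +-135 mm; yawed up to 0.5 rad. Four grey nests (35 mm wide, 8 mm high) stand on the deck 105 mm from the axis at -1.25, -0.6, +0.6, +1.25 rad from x, each with one vial, in any order.
- rotor: Aluminium disc on the deck, radius 56, 12 mm thick, with a black pointer (nose ends 81 mm out) and a black upright push tab. Origin on its upright axis at deck height; x runs along the pointer, z up. It turns 1.75 rad either way from the selector's x, starting within 0.2 rad of it; light friction (0.1 N m, about 2 N at the tab), no clicks, stays where left. Hub: radius 14, top 22 mm above deck.
- tab_top (a point): Centre of the top of the push tab, 84 mm above the bench (32 mm above the disc, 44 mm above the deck), 45 mm from the rotor axis on the pointer's line. The tab is an upright block 26 mm along the pointer by 12 mm across it, with room for fingers on both sides; push it sideways, round the axis.
- aim (a point): The point on the pointer's line, 105 mm from the rotor's axis, where the line crosses the middle of a nest. Moves with the rotor; 52 mm above the bench.
- start_top (a point): Centre of the top of the round green spring button (28 mm wide) in a black housing on the deck, 95 mm from the rotor's axis towards the selector's -x edge. Pressed straight down.
- start (a joint): How far the green button is pressed, m: 0 up, 0.006 fully down, where it takes about 5 N; it springs back by itself.
- vial_blue_mid (a point): Loose glass vial with a blue cap, 24 mm wide, 50 mm high, 30 g, standing upright on the deck in a nest with about 2.5 mm of play all round. The point is its centre, 25 mm above its foot. The pointer must point at this one.
- vial_red_mid (a point): Loose glass vial with a red cap, 24 mm wide, 50 mm high, 30 g, standing upright on the deck in a nest with about 2.5 mm of play all round. The point is its centre, 25 mm above its foot. Leave it standing.
- vial_yellow_mid (a point): Loose glass vial with a yellow cap, 24 mm wide, 50 mm high, 30 g, standing upright on the deck in a nest with about 2.5 mm of play all round. The point is its centre, 25 mm above its foot. Leave it standing.
- vial_white_mid (a point): Loose glass vial with a white cap, 24 mm wide, 50 mm high, 30 g, standing upright on the deck in a nest with about 2.5 mm of play all round. The point is its centre, 25 mm above its foot. Leave it standing.
- beaker: Loose empty glass beaker, 60 mm wide, 75 mm high, standing beside the selector. Origin: centre of its underside. Bystander.
- spanner: Loose steel spanner, 150 mm long, about 15 mm high, lying beside the selector. Origin: on the bench under it; its x axis runs along it. Bystander.
- reagent: Loose amber bottle, 56 mm wide, 120 mm high, standing to the right on the bench. Origin: centre of its underside. Bystander.
- mouse: Loose black computer mouse, 100 by 60 mm, 30 mm high, to the left on the bench. Origin: centre of its underside. Bystander.

How it is judged:
By the outcome, as a careful person would: the job done as asked, in the order asked, and still so for the second after the job is handed in, with the robot touching nothing.
It also fails if it takes over 51 s, if anything falls off the work surface, if the arm or the gripper's body presses on something with over 40 N, if the wrist force passes 120 N, or if a joint passes its speed limit or range.

## Working session

There is one attempt and no reset: what is moved stays moved. The work goes in short steps, Python scripts to look and compute and a tool call to move; the robot and the scene stay as the last step left them, time stands still between calls to the robot, and variables do not carry over. Pictures are saved under pics/ and viewed, at most 10 in all, crops included, and the job is handed in when it is done.

Besides the shell and the picture viewer there is one more tool, called as name([rows], argument=value, ...), one row to a line, values as JSON. jog_arm: Moves the arm, as the interface text tells. Its arguments: {"type":"object","properties":{"plan":{"type":"array"},"force":{"type":"number"}},"required":["plan"]}

```bash
ls; mkdir -p pics; cat > h.py <<'E'
import numpy as np, cv2
from station import robot
def cam(name):
    c=robot.get_calibration(name)
    if name=="wrist":
        s=robot.sense(); T=np.array(c["T_tool_cam"]); R=np.array(s["ee_rot"])
        return c,R@T[:3,:3],R@T[:3,3]+np.array(s["ee_pos"])
    return c,np.array(c["rotation"]),np.array(c["xyz"])
def ground(C,uv,z):
    c,R,p=C
    d=np.array([(uv[0]-c["cx"])/c["fx"],(uv[1]-c["cy"])/c["fy"]]); u=d.copy()
    for _ in range(20): u=d/(1+c["k1"]*(u@u))
    r=R@np.array([u[0],u[1],1]); return p+r*(z-p[2])/r[2]
def proj(C,P):
    c,R,p=C; q=R.T@(np.array(P)-p); u=q[:2]/q[2]; u=u*(1+c["k1"]*(u@u))
    return np.array([c["fx"]*u[0]+c["cx"],c["fy"]*u[1]+c["cy"]])
E
python3 - <<'E'
from h import *
for n in ["top","scene"]:
    C=cam(n); im=robot.get_image(n); cv2.imwrite(f"pics/{n}0.png",im); print(n,C[2].round(3),C[1].round(2).tolist(),C[0]["fx"])
    for t,z in [("tab_top",.084),("start_top",.055),("vial_blue_mid",.065),("vial_red_mid",.065),("vial_yellow_mid",.065),("vial_white_mid",.065),("rotor",.052),("selector",.04),("beaker",.04),("spanner",.01),("reagent",.06),("mouse",.02)]:
        for r in robot.cut_out(t,n)[:1]: print(t,round(r["score"],2),np.round(r["point"]),ground(C,r["point"],z)[:2].round(3),r["region"].sum())
c=robot.get_calibration("wrist");print(np.array(c["T_tool_cam"]).round(3),c["fx"]);s=robot.sense();print(s["t"],np.array(s["ee_rot"]).round(3))
E
```

```text
pics
top [ 0.39  -0.004  1.098] [[0.01, -0.98, 0.19], [-1.0, -0.01, 0.01], [-0.01, -0.19, -0.98]] 400.8892185277686
tab_top 0.67 [323. 203.] [0.572 0.005] 1449
start_top 0.5 [330. 242.] [ 0.475 -0.014] 77
vial_blue_mid 0.49 [296. 180.] [0.636 0.078] 91
vial_red_mid 0.5 [360. 186.] [ 0.623 -0.09 ] 138
vial_yellow_mid 0.58 [284. 200.] [0.583 0.11 ] 77
vial_white_mid 0.5 [382. 190.] [ 0.612 -0.148] 394
rotor 0.86 [324. 205.] [0.573 0.003] 1418
selector 0.94 [324. 211.] [0.558 0.002] 8843
beaker 0.95 [254. 223.] [0.524 0.189] 452
spanner 0.55 [381. 186.] [ 0.635 -0.154] 373
mouse 0.8 [160. 226.] [0.514 0.454] 783
scene [ 1.115 -0.688  0.826] [[0.78, 0.41, -0.47], [0.63, -0.5, 0.6], [0.01, -0.76, -0.65]] 446.87132139831164
tab_top 0.86 [313. 212.] [ 0.603 -0.039] 1080
start_top 0.66 [282. 194.] [ 0.474 -0.011] 54
vial_blue_mid 0.5 [352. 199.] [0.638 0.082] 155
vial_red_mid 0.63 [306. 233.] [ 0.625 -0.093] 199
vial_yellow_mid 0.41 [280. 194.] [ 0.479 -0.026] 67
vial_white_mid 0.45 [334. 229.] [ 0.669 -0.039] 166
rotor 0.91 [310. 208.] [ 0.567 -0.007] 1015
selector 0.86 [308. 221.] [ 0.583 -0.037] 7026
beaker 0.72 [338. 165.] [0.498 0.208] 425
spanner 0.85 [300. 269.] [ 0.657 -0.155] 438
reagent 0.61 [167. 309.] [ 0.544 -0.442] 1161
mouse 0.71 [388. 137.] [0.517 0.47 ] 412
[[-0.001 -0.955 -0.298  0.077]
 [ 1.    -0.001 -0.001 -0.001]
 [ 0.001 -0.298  0.955  0.03 ]
 [ 0.     0.     0.     1.   ]] 297.5884571538045
1.3 [[-0.901  0.433 -0.   ]
 [ 0.433  0.901 -0.   ]
 [ 0.    -0.    -1.   ]]
```

View pics/top0.png

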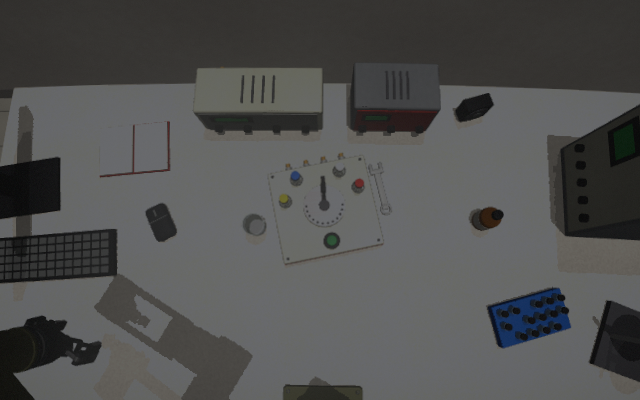

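Top view: blue (296,177), yellow (284,199), white (339,169), red (359,183). The selector is yawed about +0.2 rad, so blue is in the +0.6 nest. The tab is just above the hub at (324,203) and the button is at (332,241). I'm moving to a wrist view above it.

jog_arm([
  [[-5,-2.7,0],[0,0,-0.04],1],
  [[-10,-5.5,0],[0,0,-0.08],1],
  [[-15,-8.2,0],[0,0,-0.12],1],
  [[-20,-11,0],[0,0,-0.16],1],
  [[-25,-13.7,0],[0,0,-0.2],1],
  [[-30,-16.5,0],[0,0,-0.25],1],
  [[-35,-19.2,0],[0,0,-0.3],1],
  [[-40,-22,0],[0,0,-0.35],1],
  [[-45,-24.7,0],[0,0,-0.4],1],
  [[-50.5,-27.5,0],[0,0,-0.449],1],
  [[-55.8,-30.6,0.5],[0,0,-0.449],1],
  [[-55.8,-30.6,0.5],[0,0,-0.449],1],
])

```text
t: 2.8
ee_pos: [0.6218, -0.0031, 0.3989]
ee_rot: [[-1.0, 0.004, 0.001], [0.004, 1.0, -0.001], [-0.001, -0.001, -1.0]]
ft_force: [0.1, 0.4, -1.1]
grip_width: 0.0001
finger_force: 0.0
```

jog_arm([
  [[0,0,0],[0,0,0],1],
  [[0,0,0],[0,0,0],1],
])

```text
t: 3.05
ee_pos: [0.6187, 0.0021, 0.3998]
ee_rot: [[-1.0, -0.003, -0.001], [-0.003, 1.0, 0.0], [0.001, 0.0, -1.0]]
ft_force: [-0.3, -0.2, -0.2]
grip_width: -0.0003
finger_force: 0.0
```

```bash
python3 - <<'E'
from h import *
s=robot.sense();print(s["t"],s["ee_pos"],np.array(s["ee_rot"]).round(3).tolist(),s["grip_width"])
C=cam("wrist"); im=robot.get_image("wrist"); cv2.imwrite("pics/w1.png",im); 
for t,z in [("tab_top",.084),("start_top",.055),("vial_blue_mid",.09),("vial_red_mid",.09),("vial_yellow_mid",.09),("vial_white_mid",.09),("rotor",.052),("selector",.04)]:
    for r in robot.cut_out(t,"wrist")[:2]: print(t,round(r["score"],2),np.round(r["point"]),ground(C,r["point"],z)[:2].round(4),r["region"].sum())
E
```

```text
3.05 [0.61870815 0.00207096 0.39980916] [[-1.0, -0.003, -0.001], [-0.003, 1.0, 0.0], [0.001, 0.0, -1.0]] -0.0002980679628636583
tab_top 0.81 [319. 140.] [0.567  0.0043] 9399
start_top 0.83 [293.  43.] [ 0.4778 -0.021 ] 764
vial_blue_mid 0.75 [388. 208.] [0.6319 0.0727] 687
vial_red_mid 0.75 [228. 194.] [ 0.6179 -0.0851] 721
vial_yellow_mid 0.88 [422. 155.] [0.5794 0.1014] 812
vial_yellow_mid 0.32 [386. 212.] [0.6357 0.0706] 729
vial_white_mid 0.56 [279. 236.] [ 0.662  -0.0365] 698
rotor 0.59 [316. 136.] [0.5657 0.0009] 9220
selector 0.78 [316. 113.] [0.5419 0.0006] 53926
```

View pics/w1.png

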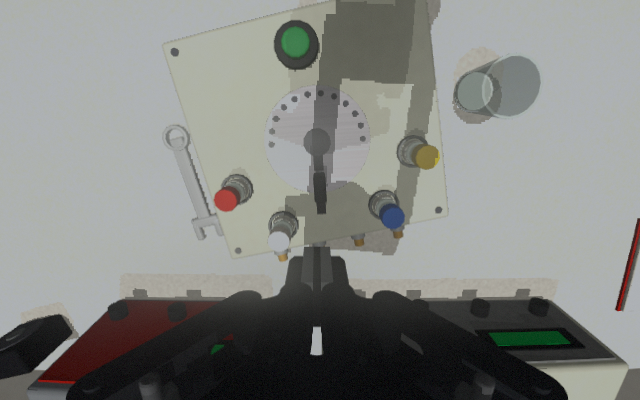

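The wrist view shows the hub at (317,142), the pointer running down to (321,210), and the button at (295,41). Caps are blue (392,216), white (279,240), red (226,200) and yellow (427,156). Next I fit the selector pose.

```bash
cat > fit.py <<'E'
from h import *
from scipy.optimize import least_squares
C=cam("wrist"); im=cv2.imread("pics/w1.png"); hsv=cv2.cvtColor(im,cv2.COLOR_BGR2HSV)
def seg(c,lo,hi,r=18):
    m=cv2.inRange(hsv,np.array(lo),np.array(hi)); k=np.zeros_like(m); cv2.circle(k,c,r,255,-1); m&=k
    n,l,st,ce=cv2.connectedComponentsWithStats(m); i=1+st[1:,4].argmax(); return ce[i],st[i,4]
obs={"blue":seg((392,216),(100,120,20),(130,255,255)),"red":seg((226,200),(0,120,60),(12,255,255)),
 "yellow":seg((427,156),(15,120,60),(35,255,255)),"white":((279.5,240.),0),"btn":seg((295,41),(45,80,30),(85,255,255),25)}
for k,v in obs.items(): print(k,np.round(v[0],1),v[1])
g=cv2.cvtColor(im,cv2.COLOR_BGR2GRAY)
a={"blue":.6,"yellow":1.25,"white":-.6,"red":-1.25}
def model(p):
    x,y,w=p; P={k:(x+.105*np.cos(w+t),y+.105*np.sin(w+t),.087) for k,t in a.items()}
    P["btn"]=(x-.095*np.cos(w),y-.095*np.sin(w),.055); P["hub"]=(x,y,.062); return P
obs={k:np.array(v[0]) for k,v in obs.items()}; obs["hub"]=np.array([317,142.])
f=lambda p:np.concatenate([proj(C,P)-obs[k] for k,P in model(p).items()])
s=least_squares(f,[.566,.003,.2],loss="soft_l1"); print(s.x,dict(zip(model(s.x),s.fun.reshape(-1,2).round(1).tolist())) )
x,y,w=s.x
for k in a: q=ground(C,obs[k],.087); print(k,q.round(4),"ang",np.arctan2(q[1]-y,q[0]-x).round(3),"nest",round(w+a[k],3), "r",np.hypot(q[1]-y,q[0]-x).round(4))
# overlay
big=cv2.resize(im[0:270,150:470],None,fx=2.4,fy=2.2*1.0909,interpolation=cv2.INTER_CUBIC); 
def dot(P,col):
    u=proj(C,P); cv2.circle(big,(int((u[0]-150)*2.4),int(u[1]*2.4)),2,col,-1)
for P in model(s.x).values(): dot(P,(255,0,255))
c_,s_=np.cos(w),np.sin(w)
for X in np.linspace(-.13,.12,20):
    for Y in (-.135,.135): dot((x+X*c_-Y*s_,y+X*s_+Y*c_,.04),(0,0,255))
for t in np.linspace(0,6.28,60): dot((x+.056*np.cos(t),y+.056*np.sin(t),.052),(0,0,255))
for R,z in ((.081,.052),(.045,.084),(.058,.084),(.032,.084)):
    dot((x+R*np.cos(0.02),y+R*np.sin(.02),z),(0,255,255))
for k,t in a.items():
  for q in np.linspace(0,6.28,20): dot((x+.105*np.cos(w+t)+.0175*np.cos(q),y+.105*np.sin(w+t)+.0175*np.sin(q),.048),(0,255,0))
cv2.imwrite("pics/fit1.png",big)
E
python3 fit.py
```

```text
blue [392.7 217.6] 338
red [225.1 200. ] 379
yellow [427.5 157.1] 390
white [279.5 240. ] 0
btn [294.9  41.5] 697
[0.5713829  0.00110949 0.21701085] {'blue': [-0.0, -0.6], 'yellow': [-0.8, -0.5], 'white': [-0.6, 0.2], 'red': [0.9, -0.4], 'btn': [0.8, 1.8], 'hub': [-0.1, 0.1]}
blue [0.6439 0.0777 0.087 ] ang 0.813 nest 0.817 r 0.1055
yellow [0.5828 0.1064 0.087 ] ang 1.463 nest 1.467 r 0.1059
white [ 0.6686 -0.0375  0.087 ] ang -0.378 nest -0.383 r 0.1046
red [ 0.6256 -0.09    0.087 ] ang -1.034 nest -1.033 r 0.106
```

View pics/fit1.png

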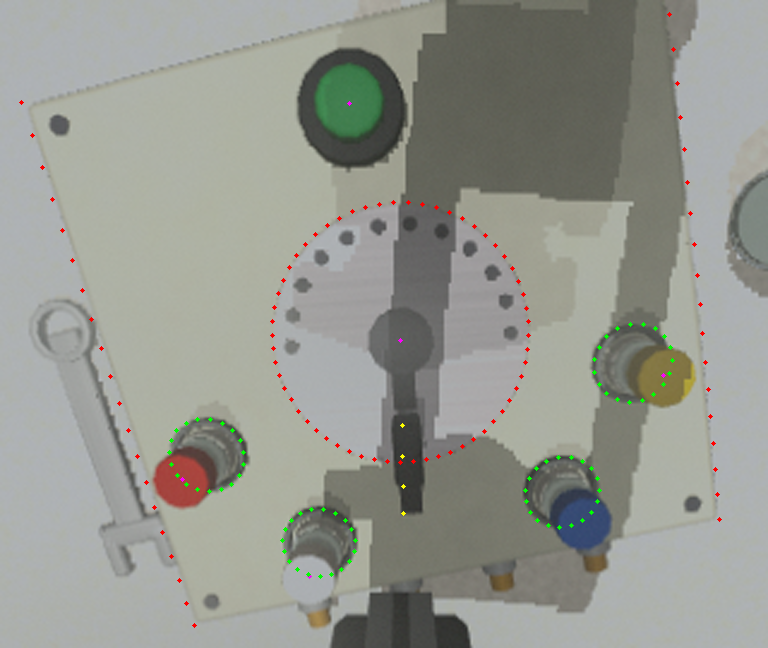

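The fit is within about 1 px. The axis is at (0.571, 0.001), blue is at 0.815 rad in the world frame, and the pointer is at about 0.06. I'm descending beside the tab on its -y side.

jog_arm([
  [[0,-3.4,3],[0,0,-0.06],1],
  [[0,-3.4,7],[0,0,-0.06],1],
  [[0,-3.4,11],[0,0,-0.06],1],
  [[0,-3.4,14],[0,0,-0.06],1],
  [[0,-3.4,16.1],[0,0,-0.06],1],
  [[0,-3.4,16.1],[0,0,-0.06],1],
  [[0,-3.4,16.1],[0,0,-0.06],1],
  [[0,-3.4,16.1],[0,0,-0.06],1],
])

```text
t: 4.5
ee_pos: [0.6202, -0.0332, 0.2401]
ee_rot: [[-0.998, -0.061, 0.003], [-0.061, 0.998, -0.0], [-0.003, -0.0, -1.0]]
ft_force: [-0.1, -0.7, 0.5]
grip_width: -0.0001
finger_force: 0.0
```

```bash
python3 - <<'E'
from h import *
s=robot.sense();print(s["t"],s["ee_pos"],np.array(s["ee_rot"]).round(3).tolist(),s["ft_force"])
im=robot.get_image("wrist"); cv2.imwrite("pics/w2.png",im)
s=robot.sense();print(s["t"],s["ee_pos"],s["ft_force"])
E
```

```text
4.5 [ 0.62017776 -0.03320546  0.24012192] [[-0.998, -0.061, 0.003], [-0.061, 0.998, -0.0], [-0.003, -0.0, -1.0]] [-0.05016371 -0.73809147  0.46274036]
4.55 [ 0.62006629 -0.03316301  0.24006033] [-0.4763106   0.39463446  0.18018269]
```

View pics/w2.png

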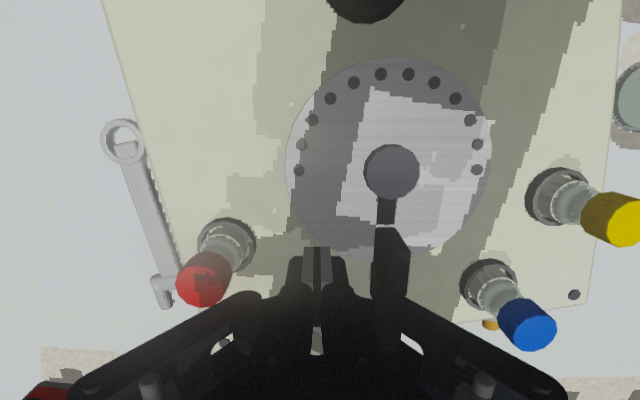

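Beside the tab: fingertips at (317,250), tab at (390,265), hub (392,172). I'm computing an arc about the axis for the push.

```bash
cat > arc.py <<'E'
from h import *
import sys
A=np.array([.5714,.0011])
# args: current commanded theta, x,y ; then list of theta:d (mm)
def rows(th0,p0,path,rad=.045):
    x=-np.array([np.cos(th0),np.sin(th0)]); y=np.array([-np.sin(th0),np.cos(th0)])
    for th,d in path:
        P=A+rad*np.array([np.cos(th),np.sin(th)])-d*np.array([-np.sin(th),np.cos(th)]); D=P-p0
        print([round(100*D@x,2),round(100*D@y,2),0],[0,0,round(-(th-th0),3)])
E
python3 - <<'E'
from arc import *
rows(.06,np.array([.620,-.0332]),[(.06,.028),(.06,.023)]+[(t,.021) for t in (.08,.14,.2,.27,.34,.41,.48,.55,.62,.68)])
E
```

```text
[np.float64(0.15), np.float64(0.92), 0] [0, 0, -0.0]
[np.float64(0.15), np.float64(1.42), 0] [0, 0, -0.0]
[np.float64(0.1), np.float64(1.71), 0] [0, 0, -0.02]
[np.float64(-0.01), np.float64(1.98), 0] [0, 0, -0.08]
[np.float64(-0.1), np.float64(2.26), 0] [0, 0, -0.14]
[np.float64(-0.19), np.float64(2.6), 0] [0, 0, -0.21]
[np.float64(-0.26), np.float64(2.94), 0] [0, 0, -0.28]
[np.float64(-0.3), np.float64(3.29), 0] [0, 0, -0.35]
[np.float64(-0.32), np.float64(3.63), 0] [0, 0, -0.42]
[np.float64(-0.31), np.float64(3.98), 0] [0, 0, -0.49]
[np.float64(-0.28), np.float64(4.33), 0] [0, 0, -0.56]
[np.float64(-0.24), np.float64(4.62), 0] [0, 0, -0.62]
```

jog_arm([
  [[0.15,0.9,0],[0,0,0],1],
  [[0.15,1.4,0],[0,0,0],1],
  [[0.1,1.7,0],[0,0,-0.02],1],
  [[0,2.0,0],[0,0,-0.08],1],
  [[-0.1,2.25,0],[0,0,-0.14],1],
  [[-0.2,2.6,0],[0,0,-0.21],1],
  [[-0.25,2.95,0],[0,0,-0.28],1],
  [[-0.3,3.3,0],[0,0,-0.35],1],
  [[-0.3,3.65,0],[0,0,-0.42],1],
  [[-0.3,4.0,0],[0,0,-0.49],1],
  [[-0.28,4.35,0],[0,0,-0.56],1],
  [[-0.25,4.6,0],[0,0,-0.62],1],
])

```text
t: 6.05
ee_pos: [0.6197, 0.0128, 0.2389]
ee_rot: [[-0.775, -0.632, 0.001], [-0.632, 0.775, -0.001], [-0.0, -0.002, -1.0]]
ft_force: [0.8, -2.6, 0.2]
grip_width: 0.0
finger_force: 1.1
```

```bash
cat > ptr.py <<'E'
from h import *
import sys
s=robot.sense();print(s["t"],s["ee_pos"],np.array(s["ee_rot"]).round(3).tolist(),s["ft_force"])
C=cam("wrist"); im=robot.get_image("wrist"); 
big=im.copy(); A=(.5714,.0011)
for th in (.60,.68,.815):
  for r in np.linspace(.02,.105,18):
    u=proj(C,(A[0]+r*np.cos(th),A[1]+r*np.sin(th),.052 if r>.06 else .084 if r>.032 else .056)); cv2.circle(big,tuple(u.round().astype(int)),1,{.6:(0,255,255),.68:(255,0,255),.815:(0,0,255)}[th],-1)
for P in [(A[0],A[1],.062)]: cv2.circle(big,tuple(proj(C,P).round().astype(int)),2,(0,255,0),-1)
cv2.imwrite(f"pics/{sys.argv[1]}.png",big); cv2.imwrite(f"pics/{sys.argv[1]}raw.png",im)
E
python3 ptr.py w3
```

```text
6.05 [0.61966243 0.01275458 0.23886646] [[-0.775, -0.632, 0.001], [-0.632, 0.775, -0.001], [-0.0, -0.002, -1.0]] [ 0.81103922 -2.56482541  0.24957684]
```

View pics/w3.png

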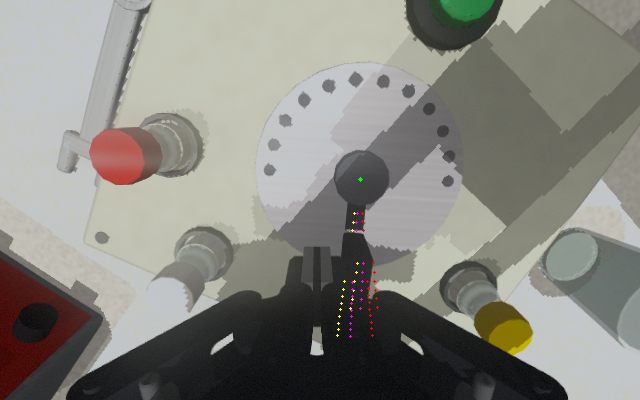

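Contact made at about 2.6 N; the finger edge lies against the tab at (343,260). I'll push a little further, back off and lift, then measure the pointer.

```bash
python3 - <<'E'
from arc import *
def P(th,d): return A+.045*np.array([np.cos(th),np.sin(th)])-d*np.array([-np.sin(th),np.cos(th)])
rows(.68,P(.68,.021),[(.71,.021),(.74,.021),(.74,.035),(.74,.06)]); print(P(.68,.021))
E
```

```text
[np.float64(-0.06), np.float64(0.14), 0] [0, 0, -0.03]
[np.float64(-0.12), np.float64(0.27), 0] [0, 0, -0.06]
[np.float64(-0.2), np.float64(-1.12), 0] [0, 0, -0.06]
[np.float64(-0.35), np.float64(-3.62), 0] [0, 0, -0.06]
[0.61959543 0.01306666]
```

jog_arm([
  [[-0.06,0.14,0],[0,0,-0.03],1],
  [[-0.12,0.27,0],[0,0,-0.06],1],
  [[-0.12,0.27,0],[0,0,-0.06],1],
  [[-0.2,-1.1,0],[0,0,-0.06],1],
  [[-0.2,-1.1,-3],[0,0,-0.06],1],
  [[-0.2,-1.1,-7],[0,0,-0.06],1],
  [[-3,-1.1,-10],[0,0,-0.06],1],
  [[-6,-1.1,-12],[0,0,-0.06],1],
  [[-6,-1.1,-12],[0,0,-0.06],1],
  [[-6,-1.1,-12],[0,0,-0.06],1],
  [[-6,-1.1,-12],[0,0,-0.06],1],
])

```text
t: 7.48
ee_pos: [0.6716, 0.0415, 0.3571]
ee_rot: [[-0.738, -0.675, -0.004], [-0.675, 0.738, -0.0], [0.003, 0.002, -1.0]]
ft_force: [-0.2, -0.2, 0.6]
grip_width: -0.0
finger_force: 0.0
```

```bash
python3 ptr.py w4; python3 - <<'E'
import cv2
im=cv2.imread("pics/w4raw.png"); cv2.imwrite("pics/w4c.png",cv2.resize(im[90:290,200:440],None,fx=3,fy=3,interpolation=cv2.INTER_CUBIC))
E
```

```text
7.475 [0.67160577 0.04146698 0.35713814] [[-0.738, -0.675, -0.004], [-0.675, 0.738, -0.0], [0.003, 0.002, -1.0]] [-0.20277415 -0.1771727   0.61673923]
```

View pics/w4c.png

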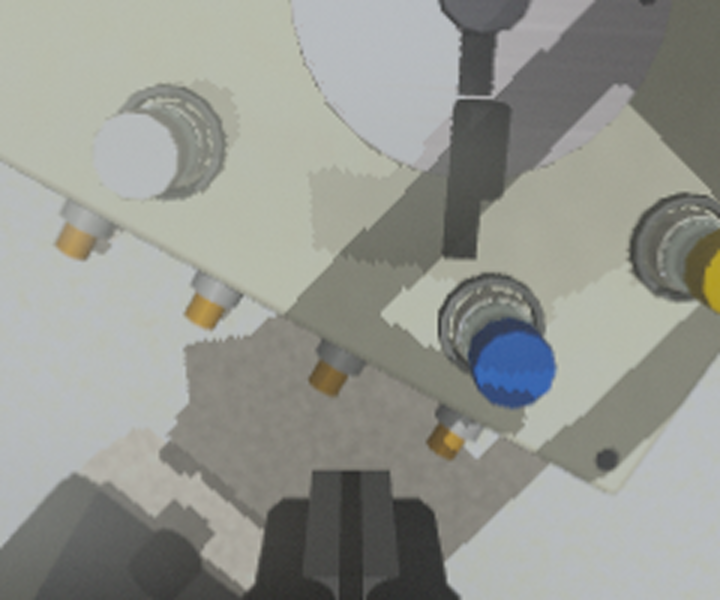

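Clear view: pointer nose at full-image px (353.5,174), bar at (359,111), blue nest ring about (363.7,197), blue cap (371,211). I'm computing the pointer and vial angles from this picture.

```bash
python3 - <<'E'
from h import *
C=cam("wrist"); im=cv2.imread("pics/w4raw.png")
f=lambda x,y:(200+x/3,90+y/3)
for z in (.052,.058):
  a=ground(C,f(477.5,62),z); b=ground(C,f(461.5,240),z); d=b-a
  print(z,a[:2].round(4),b[:2].round(4),"line ang",np.arctan2(d[1],d[0]).round(3),[ (np.arctan2(q[1]-.0011,q[0]-.5714).round(3),np.hypot(q[0]-.5714,q[1]-.0011).round(4)) for q in (a,b)])
for n,p,z in (("nest",f(491,322),.048),("cap",f(513,363),.087),("wcap",f(135,154),.087),("wnest",f(175,140),.048)):
  q=ground(C,p,z); print(n,q[:2].round(4),np.arctan2(q[1]-.0011,q[0]-.5714).round(3))
hsv=cv2.cvtColor(im,cv2.COLOR_BGR2GRAY); cv2.imwrite("pics/w4h.png",im)
r=robot.cut_out("tab_top","wrist")[:1]; print([ (x["score"],x["point"]) for x in r])
# hub: circle search
c=cv2.HoughCircles(cv2.medianBlur(hsv[50:130,300:430],3),cv2.HOUGH_GRADIENT,1,20,param1=80,param2=12,minRadius=11,maxRadius=19)
if c is not None:
  for x,y,R in c[0][:3]: print("hub?",x+300,y+50,R,ground(C,(x+300,y+50),.062)[:2].round(4))
print("pred hub px",proj(C,(.5714,.0011,.062)))
E
```

```text
0.052 [0.5871 0.0164] [0.6284 0.0502] line ang 0.686 [(np.float64(0.772), np.float64(0.022)), (np.float64(0.711), np.float64(0.0752))]
0.058 [0.5877 0.0158] [0.6281 0.0488] line ang 0.686 [(np.float64(0.734), np.float64(0.022)), (np.float64(0.7), np.float64(0.0741))]
nest [0.6413 0.077 ] 0.827
cap [0.642 0.078] 0.828
wcap [ 0.6684 -0.0377] -0.38
wnest [ 0.6655 -0.0356] -0.372
[(0.75, [360.3, 83.0])]
hub? 362.5 81.5 16.0 [0.5696 0.0011]
pred hub px [361.00400551  83.18863545]
```

```bash
python3 - <<'E'
from arc import *
x=-np.array([np.cos(.68),np.sin(.68)]); y=np.array([-np.sin(.68),np.cos(.68)])
p0=np.array([.61960,.01307])+x*-.06+y*-.011; print(p0)
rows(.74,p0,[(.76,.035),(.76,.027)]+[(t,.021) for t in(.78,.8,.82,.84,.86)]+[(.86,.035)])
E
```

```text
[0.67317109 0.04224428]
[np.float64(5.72), np.float64(0.41), 0] [0, 0, -0.02]
[np.float64(5.74), np.float64(1.21), 0] [0, 0, -0.02]
[np.float64(5.71), np.float64(1.91), 0] [0, 0, -0.04]
[np.float64(5.67), np.float64(2.0), 0] [0, 0, -0.06]
[np.float64(5.64), np.float64(2.09), 0] [0, 0, -0.08]
[np.float64(5.6), np.float64(2.18), 0] [0, 0, -0.1]
[np.float64(5.57), np.float64(2.28), 0] [0, 0, -0.12]
[np.float64(5.4), np.float64(0.89), 0] [0, 0, -0.12]
```

jog_arm([
  [[3,0.2,0],[0,0,-0.02],1],
  [[5.7,0.4,2],[0,0,-0.02],1],
  [[5.7,0.4,6],[0,0,-0.02],1],
  [[5.7,0.4,10],[0,0,-0.02],1],
  [[5.7,0.4,12],[0,0,-0.02],1],
  [[5.7,0.4,12],[0,0,-0.02],1],
  [[5.74,1.2,12],[0,0,-0.02],1],
  [[5.71,1.9,12],[0,0,-0.04],1],
  [[5.67,2.0,12],[0,0,-0.06],1],
  [[5.64,2.1,12],[0,0,-0.08],1],
  [[5.6,2.2,12],[0,0,-0.1],1],
  [[5.57,2.27,12],[0,0,-0.12],1],
])

```text
t: 9.07
ee_pos: [0.6168, 0.0213, 0.2391]
ee_rot: [[-0.651, -0.759, 0.001], [-0.759, 0.651, 0.0], [-0.001, -0.001, -1.0]]
ft_force: [3.0, -1.4, 2.0]
grip_width: 0.0
finger_force: 1.1
```

jog_arm([
  [[0,0,0],[0,0,0],1],
  [[0,0,0],[0,0,0],1],
  [[-0.1,-1.4,0],[0,0,0],1],
  [[-0.1,-1.4,-3],[0,0,0],1],
  [[-0.1,-1.4,-7],[0,0,0],1],
  [[-3,-1.4,-10],[0,0,0],1],
  [[-6,-1.4,-12],[0,0,0],1],
  [[-6,-1.4,-12],[0,0,0],1],
  [[-6,-1.4,-12],[0,0,0],1],
  [[-6,-1.4,-12],[0,0,0],1],
  [[-6,-1.4,-12],[0,0,0],1],
])

```text
t: 10.45
ee_pos: [0.6654, 0.057, 0.3577]
ee_rot: [[-0.652, -0.758, -0.002], [-0.758, 0.652, -0.0], [0.002, 0.002, -1.0]]
ft_force: [-0.4, 0.4, -0.1]
grip_width: 0.0003
finger_force: 0.0
```

```bash
python3 ptr.py w5; python3 - <<'E'
import cv2
im=cv2.imread("pics/w5raw.png"); cv2.imwrite("pics/w5c.png",cv2.resize(im[50:250,230:470],None,fx=3,fy=3,interpolation=cv2.INTER_CUBIC))
E
```

```text
10.45 [0.6654173  0.05704374 0.35769083] [[-0.652, -0.758, -0.002], [-0.758, 0.652, -0.0], [0.002, 0.002, -1.0]] [-0.36518153  0.37905455 -0.12796262]
```

View pics/w5c.png

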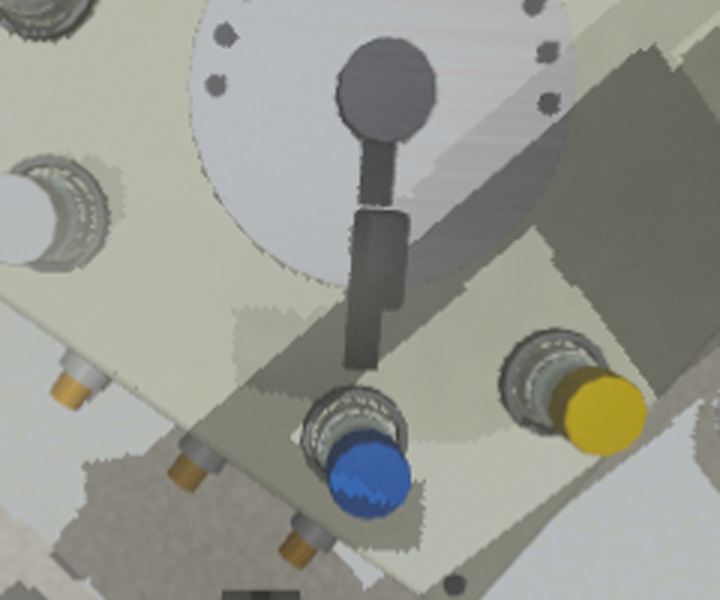

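The pointer nose at crop (361,368) aims at the blue nest, whose ring centre is at (355,435). I'm quantifying it.

```bash
python3 - <<'E'
from h import *
C=cam("wrist"); f=lambda x,y:(230+x/3,50+y/3)
hub=ground(C,f(387,90),.062)
nest=ground(C,f(355,436),.048); cap=ground(C,f(369.5,474),.087)
print("hub",hub[:2].round(4),"nest",nest[:2].round(4),"cap",cap[:2].round(4))
ang=lambda p,q:round(float(np.arctan2(q[1]-p[1],q[0]-p[0])),3)
print("nest",ang(hub,nest),"cap",ang(hub,cap))
for z in(.052,.056):
  a=ground(C,f(378,170),z);b=ground(C,f(361.5,350),z); print(z,"line",ang(a,b),"hub->nose",ang(hub,b))
  n=np.array([-(b-a)[1],(b-a)[0]])/np.hypot(*(b-a)[:2]); print("miss mm nest/cap",1000*n@(nest-a)[:2],1000*n@(cap-a)[:2])
# tab top edges: left 352..409 row ~215 top face 
s=robot.sense();R=np.array(s["ee_rot"]);
t=ground(C,f(294.9,41),.05)
A=np.array([.5714,.0011]);w=.217;B=A-.095*np.array([np.cos(w),np.sin(w)]);print("btn",B)
E
```

```text
hub [0.5708 0.0022] nest [0.6417 0.0778] cap [0.6419 0.0782]
nest 0.818 cap 0.819
0.052 line 0.801 hub->nose 0.811
miss mm nest/cap 0.9941528608080491 1.0716568444728065
0.056 line 0.801 hub->nose 0.804
miss mm nest/cap 1.5044438972804912 1.5819478809452487
btn [ 0.47862796 -0.01935359]
```

The pointer is within about 1 mm (0.01 rad) of the vial's middle, which is good. Next is the button at (0.4786, -0.0194).

```bash
python3 - <<'E'
from h import *
s=robot.sense();p=s["ee_pos"];R=np.array(s["ee_rot"]);print(p,np.array(s["joints"]).round(1))
print((R.T@(np.array([.4786,-.0194,.285])-p)*100).round(2))
E
```

```text
[0.66558438 0.05712366 0.3579609 ] [   1.3   26.9   78.    -0.    75.2 -138. ]
[17.99  9.18  7.33]
```

jog_arm([
  [[4,2,0],[0,0,0.1],1],
  [[8,4,0],[0,0,0.2],1],
  [[12,6,0],[0,0,0.3],1],
  [[15,7.7,2],[0,0,0.4],1],
  [[18,9.2,4],[0,0,0.5],1],
  [[18,9.2,7.3],[0,0,0.6],1],
  [[18,9.2,7.3],[0,0,0.6],1],
  [[18,9.2,7.3],[0,0,0.6],1],
  [[18,9.2,7.3],[0,0,0.6],1],
])

```text
t: 11.62
ee_pos: [0.4801, -0.0189, 0.2869]
ee_rot: [[-0.966, -0.259, 0.003], [-0.259, 0.966, -0.0], [-0.002, -0.001, -1.0]]
ft_force: [0.2, 0.3, -0.0]
grip_width: -0.0002
finger_force: 0.0
```

```bash
python3 - <<'E'
from h import *
s=robot.sense();print(s["ee_pos"],np.array(s["ee_rot"]).round(3).tolist(),s["ft_force"])
C=cam("wrist"); im=robot.get_image("wrist"); 
for r in (.014,):
  for t in np.linspace(0,6.28,30):
    for z,c in ((.055,(255,0,255)),(.063,(0,0,255))):
      cv2.circle(im,tuple(proj(C,(.4786+r*np.cos(t),-.0194+r*np.sin(t),z)).round().astype(int)),1,c,-1)
cv2.imwrite("pics/w6.png",im)
E
```

```text
[ 0.48006287 -0.01890951  0.28685401] [[-0.966, -0.259, 0.003], [-0.259, 0.966, -0.0], [-0.002, -0.001, -1.0]] [ 0.22245282  0.34121946 -0.00335921]
```

View pics/w6.png

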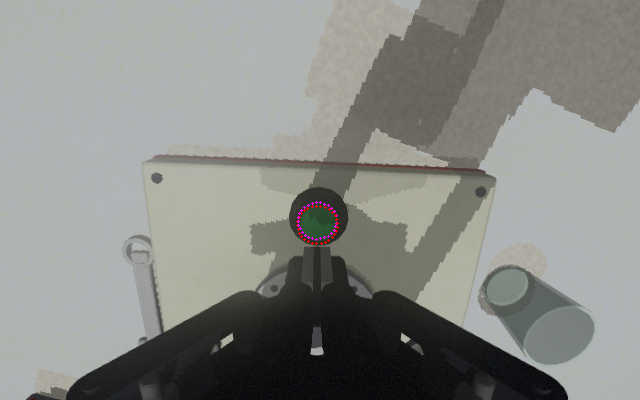

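The button sits centred under the fingertips at (318,222). I'm descending in small steps and watching the force.

jog_arm([
  [[-0.1,0,2],[0,0,0],1],
  [[-0.1,0,3.5],[0,0,0],1],
  [[-0.1,0,4.4],[0,0,0],1],
  [[-0.1,0,4.8],[0,0,0],1],
  [[-0.1,0,5.0],[0,0,0],1],
  [[-0.1,0,5.0],[0,0,0],1],
])

```text
t: 12.42
ee_pos: [0.4801, -0.0187, 0.236]
ee_rot: [[-0.966, -0.258, 0.001], [-0.258, 0.966, -0.0], [-0.0, -0.0, -1.0]]
ft_force: [-0.3, 0.5, -0.0]
grip_width: 0.0002
finger_force: 0.0
```

jog_arm([
  [[0,0,0.2],[0,0,0],1],
  [[0,0,0.3],[0,0,0],1],
  [[0,0,0.3],[0,0,0],1],
])

```text
t: 12.8
ee_pos: [0.4802, -0.0187, 0.233]
ee_rot: [[-0.966, -0.258, 0.001], [-0.258, 0.966, -0.0], [-0.001, -0.0, -1.0]]
ft_force: [0.3, -0.0, 2.3]
grip_width: 0.0005
finger_force: 1.4
```

jog_arm([
  [[0,0,0.15],[0,0,0],1],
  [[0,0,0.3],[0,0,0],1],
  [[0,0,0.3],[0,0,0],1],
])

```text
t: 13.18
ee_pos: [0.4803, -0.0187, 0.2298]
ee_rot: [[-0.966, -0.258, 0.001], [-0.258, 0.966, -0.0], [-0.001, -0.0, -1.0]]
ft_force: [0.5, 0.7, 4.1]
grip_width: 0.0001
finger_force: 2.3
```

jog_arm([
  [[0,0,0.15],[0,0,0],1],
  [[0,0,0.25],[0,0,0],1],
  [[0,0,0.25],[0,0,0],1],
])

```text
t: 13.55
ee_pos: [0.4801, -0.0187, 0.2291]
ee_rot: [[-0.966, -0.258, 0.002], [-0.258, 0.966, -0.0], [-0.002, -0.001, -1.0]]
ft_force: [-3.2, 0.9, 23.4]
grip_width: 0.0004
finger_force: 11.1
```

Hard stop reached (23 N, with the motion blocked), so the button is fully down. I'm retracting and moving clear.

jog_arm([
  [[0,0,-0.5],[0,0,0],1],
  [[0,0,-1.5],[0,0,0],1],
  [[0,0,-4],[0,0,0],1],
  [[0,0,-8],[0,0,0],1],
  [[0,0,-12],[0,0,0],1],
  [[0,0,-16],[0,0,0],1],
  [[0,0,-18],[0,0,0],1],
  [[0,0,-18],[0,0,0],1],
  [[0,0,-18],[0,0,0],1],
])

```text
t: 14.68
ee_pos: [0.4792, -0.0186, 0.406]
ee_rot: [[-0.966, -0.258, -0.003], [-0.258, 0.966, 0.0], [0.003, 0.001, -1.0]]
ft_force: [0.4, 0.6, 0.3]
grip_width: -0.0001
finger_force: 0.0
```

```bash
python3 - <<'E'
from h import *
im=robot.get_image("scene"); cv2.imwrite("pics/s7.png",cv2.resize(im[140:290,220:420],None,fx=4,fy=4,interpolation=cv2.INTER_CUBIC)); print(robot.sense()["ft_force"])
E
```

```text
[-0.1390118  -0.50109431 -0.86414159]
```

View pics/s7.png

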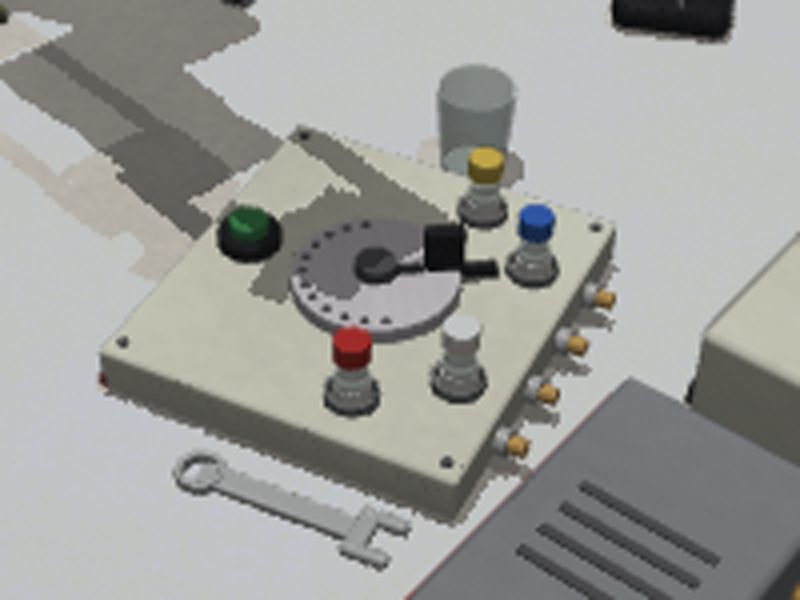

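The pointer (nose at (497,268)) aims at the blue vial's nest at (532,265). All four vials are standing, the green button at (250,222) is back up, and the arm is clear.

```bash
python3 -c "
from station import robot
print(robot.job_done())"
```

```text
the job is handed in; nothing more can be done
None
```

I turned the disc until its pointer aimed at the blue-capped vial, measured within about 1–1.5 mm of its middle, then pressed the green button to its stop, let it spring back and moved clear; in the last picture all four vials were standing, and I handed the job in at about 15 s.

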